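Lock the grinding cup on the spice grinder

TASK

Get the spice grinder ready: take the steel cup that has two lugs sticking out at its foot, lower it upright into the slot on top of the grinder with the lugs along the slot, push it down against the spring and, keeping it down, turn it clockwise (seen from above) by about a quarter turn, then let go so that the lugs hold it locked under the deck.

Things in the scene. Friction and masses are not known exactly. Their poses are not given: they have to be found in the camera images.
- cup_center (a point): Centre of the lugged steel cup (140-280 g, on the table), 66 mm above its underside: closed cylinder 54 mm across from 32 to 104 mm up, on a 26 mm stem; foot 10 mm thick, a 34 mm disc crossed by a bar 96 x 16 mm whose ends are the lugs. x along the bar (half turn alike), z up. Grip the cylinder in any direction. Three like-sized vessels without lugs (plain steel, jar, shaker) stand near.
- slot (a point): Centre of the opening in the grinder's top, level with the steel deck's upper face, 100 mm above the table; deck 8 mm thick, grinder a fixed grey box 188 mm square. The slot is 118 x 36 mm, widened to 56 mm square in the middle, so the cup's foot has about 10 mm of play on each side. x along the slot (half turn alike), z up.
- plunger (a joint): Sprung plate below the slot, m pressed: 0 = up, face 13 mm below the deck's upper face; 0.016 = bottomed. 5 N starts it, 9 N bottoms it; the cup's weight does not. Lugs are clear under the deck beyond 0.005: aim at 0.011 (cup underside 24 mm below the deck's upper face). Let go after turning, the cup rises until the lugs bear on the deck from below, at 0.005.
- coupler (a joint): Turning plate on the plunger, carried round by the lugs, rad: 0 = in line with the slot, grows clockwise seen from above, stop at 1.5; it does not turn the other way. Light friction. It lags the cup by about 15 degrees of slack: the cup turned by 80 degrees brings it to about 1.1.
Not all that is in view belongs to the job. What is shaped like the part that bears cup_center but green is not meant.

How it is judged (in metres and radians):
On the way:
1. the cup is in the slot and pushed down until the lugs are below the deck (value of joint plunger above 0.006 m and horizontal distance between cup_center and slot below 0.025 m), for 0.1 s.
At the end, for the whole second after the job is handed in: The cup stands upright (within 10 degrees) and at rest within 20 mm of the slot's centre, its lugs turned clockwise at least 45 degrees away from the slot and the coupler turned by more than 0.5 rad; with the cup let go, the lugs under the deck keep the plunger pressed by more than 3 mm (value of joint plunger above 0.003 m and value of joint coupler above 0.5 rad and angle between the x axis of cup_center and the x axis of slot, either way round above 0.78 rad and horizontal distance between cup_center and slot below 0.02 m and angle between cup_center's own z axis and vertical below 0.17 rad and velocity of joint coupler below 0.1 rad/s); the robot touches nothing.
It fails at once if the cup is tipped over (angle between cup_center's own z axis and vertical above 0.7 rad).
It also fails if it takes over 38 s, if anything falls off the work surface, if the arm or the gripper's body presses on something with over 40 N, if the wrist force passes 120 N, or if a joint passes its speed limit or range.

ROBOT

A 6-joint arm with a two-finger parallel gripper is mounted at the origin on the work surface. World frame = base frame: x ahead of the robot, y to its left, z up, the work surface at z = 0. Lengths are in mm, angles in degrees, forces in N, time in s.
With the tool pointing down it reaches from about 350 to 850 mm from the base axis. Payload 8.1 kg.
Tool frame: the origin (TCP) lies midway between the tips of the shut fingers; the grasp point (between the pads) lies 19 mm behind it; z points along the fingers, y is the line along which they close (so a half turn about z gives the same grasp; the last joint's range is limited). The gripper opens to 85 mm and grips with 20 to 120 N. Pads are 22 mm wide; open, the fingers measure 114 mm over their backs; the gripper's body (76 mm by 85 mm) begins 54 mm behind the grasp point. The pads swing forward as they close: fully open they stand 13 mm farther back than shut.
Start: joints at [-77.945, 7.471, 85.268, -0, 87.261, -4.893], TCP at [174.923, -573.94, 231.292] pointing down, gripper open.
Joint ranges: [-169.43, 169.43], [-51.17, 129.36], [1.28, 143.12], [-76.62, 256.62], [0, 156.53], [-152.29, 152.29]. Speed limits (degrees/s): [136.94, 136.94, 159.86, 180, 180, 180].

INTERFACE

Orientations are given as [roll, pitch, yaw] about the fixed x, y, z axes, in that order (R = Rz(yaw) Ry(pitch) Rx(roll)).
In Python, from bench import sense, snapshot, camera_params, hand_in, masks_of, pinpoint gives the robot as it stands.
- The arm moves only by the tool step_arm, never from a script. Its argument "targets" is a list of rows, each an object with "angular": the turn, a rotation vector about the tool's x, y, z scaled (see below), a list of three; "dp": the shift along the tool's x, y, z scaled (see below), a list of three; "fingers": the closure, from 0 (fully open) to 1 (shut). A call has exactly 8 rows; each row is the pose to reach, as a shift and turn from the pose commanded when the call began, along the tool's axes at that moment, turning the shorter way round; what a row does not reach only later rows make up. The controller multiplies each number of a shift by 0.2 m and each number of a turn by 180 degrees. A row lasts 1/8 s, in which the tool goes at most 62.5 mm and 10.7 degrees, less where a joint would pass 70% of its speed; a pose out of reach is approached as far as the arm can. A call with a number of a shift or a turn outside -1 to 1 is refused whole. A call with a gripper value outside its range is refused whole. The fingers move at their own pace and stop on an object; "newtons" is the grip in N (left out, the last holds). Time passes only in rows, so rows that repeat a pose let the fingers close, or fill a call up. It gives the time, the measured TCP pose, the force, the opening and the grip force at its end, in the units of the state.
- sense(): the state, without advancing time (a new reading comes with each control period).
- snapshot(name): name is "side" or "top" or "wrist"; returns the picture (384x512x3 uint8, blue, green, red); there is no depth.
- camera_params(name): a dict with "vfov" (degrees; the focal length in pixels is half the picture's height over the tangent of half this angle, whatever the lens; pixels are square), "cx", "cy" (the principal point, pixels), "R" (3x3) and "t" (3): a world point X has camera coordinates R X + t. Camera axes: x right, y down, z forward; pixel columns grow to the right and rows downward; lengths in mm; the calibration is good to about 2 mm. A picture is of the moment at which its call begins: read the wrist's pose just before it. camera_params takes no time and is no camera call; for the wrist camera it gives the pose at the moment of the call.
- hand_in(): hands the job in; it is judged then, once.
Trained networks look in the newest picture that a camera, given by its name, has taken for a name from the list of things; names that differ only in an ending like _2 or _b are one class to them, and where a whole thing is asked for, a point or a joint stands for the part that bears it (a point fixed in the world has none). Each returns a list of dicts, best first, with "conf" (0 to 1); they miss things now and then, are a little off and sometimes report something else, mostly with a low value. They report only what shows in the picture. A call takes as long as a camera call. They do not tell look-alikes from the thing itself.
- masks_of(camera, label): "pixels" (384x512 bool, what is visible of it) and "at" ([column, row] in pixels, amid what is visible of it).
- pinpoint(camera, label): "at" ([column, row] in pixels: a listed point, or the origin of a listed thing).
The state is a dict: "time": time; "joint_pos": joint angles; "qd": joint speeds; "joint_efforts": joint torques, N m; "tool_pos": TCP position; "tcp_rot": TCP orientation; "ft_force": force on the tool from outside, world axes, zero at the start; "wrist_torque": the same for the moment, N m; "finger_gap": finger opening in mm; "grip_force": force on a finger pad.
Only numpy, scipy, OpenCV 4.12 (cv2) and the standard library are available. Lean on these libraries where they do the work, as an engineer would, in place of code of your own. Each camera call takes 0.05 s, during which the arm holds its last target. There are 200 camera calls.

## Working session

There is one attempt and no reset: what is moved stays moved. The work goes in short steps, Python scripts to look and compute and a tool call to move; the robot and the scene stay as the last step left them, time stands still between calls to the robot, and variables do not carry over. Pictures are saved under pics/ and viewed, at most 10 in all, crops included, and the job is handed in when it is done.

Besides the shell and the picture viewer there is one more tool, called by a JSON object that holds its "api" and its "payload". step_arm: Moves the arm, as the interface text tells. Its arguments: {"type":"object","properties":{"targets":{"type":"array","items":{"type":"object","properties":{"angular":{"type":"array","items":{"type":"number","minimum":-1,"maximum":1}},"dp":{"type":"array","items":{"type":"number","minimum":-1,"maximum":1}},"fingers":{"type":"number"}}}},"newtons":{"type":"number"}},"required":["targets"]}

```bash
mkdir -p pics; cat > h.py <<'E'
import numpy as np, cv2
from bench import sense, snapshot, camera_params, masks_of, pinpoint
def cam(n):
    p=camera_params(n); f=192/np.tan(np.radians(p['vfov'])/2)
    return f,p['cx'],p['cy'],np.array(p['R']),np.array(p['t'])
def ray(n,uv,c=None):
    f,cx,cy,R,t=c or cam(n); d=R.T@np.array([(uv[0]-cx)/f,(uv[1]-cy)/f,1]); return -R.T@t,d
def onz(n,uv,z,c=None):
    o,d=ray(n,uv,c); return o+d*(z-o[2])/d[2]
def proj(n,X,c=None):
    f,cx,cy,R,t=c or cam(n); q=R@np.array(X)+t; return np.array([cx+f*q[0]/q[2],cy+f*q[1]/q[2]])
E
python3 - <<'E'
from h import *
np.set_printoptions(precision=1,suppress=True)
ims=[]
for n in ("top","side"):
    im=snapshot(n); ims.append(im)
    print(n,camera_params(n)['vfov'],(-cam(n)[3].T@cam(n)[4]))
    for l,z in (("cup_center",66),("slot",100)):
        for d in pinpoint(n,l): print(l,d['conf'],np.array(d['at']),onz(n,d['at'],z))
    for l in ("cup_center","plunger","coupler"):
        for d in masks_of(n,l): print(l,'mask',d['conf'],np.array(d['at']),d['pixels'].sum())
cv2.imwrite('pics/a.png',cv2.resize(ims[0],(800,600)));cv2.imwrite('pics/b.png',cv2.resize(ims[1],(800,600)))
s=sense();print(s)
E
```

```text
top 50.41877019499321 [451.5 -90.6 883.6]
cup_center 0.96 [387.4 209.2] [ 536.5 -390.8   66. ]
cup_center 0.66 [328.  235.2] [ 481.8 -269.    66. ]
slot 0.61 [ 97.9 175.9] [587.2 184.1 100. ]
cup_center mask 0.74 [387.  207.2] 910
cup_center mask 0.67 [332. 234.] 908
plunger mask 0.77 [ 95.3 173.9] 1340
coupler mask 0.57 [ 99.1 177.2] 1292
side 55.43687009556022 [315.6 295.1 607.1]
cup_center 0.86 [336.6 131.4] [ 531.8 -390.6   66. ]
cup_center 0.69 [336.2 169.8] [ 476.3 -270.4   66. ]
slot 0.69 [133.6 300.3] [594.1 187.2 100. ]
cup_center mask 0.93 [332.9 135.4] 982
cup_center mask 0.6 [333.9 171.1] 1094
plunger mask 0.55 [139.  302.4] 2079
coupler mask 0.78 [139.7 304.5] 2224
{'time': 0.6, 'joint_pos': array([-77.9,   7.5,  85.3,   0. ,  87.3,  -4.9]), 'qd': array([ 0.1,  0.1, -0. ,  0.1,  0.1,  0. ]), 'joint_efforts': array([ -0. , -56.9, -50.1,  -0. ,   0. ,   0. ]), 'tool_pos': array([ 174.9, -574. ,  231.3]), 'tcp_rot': array([180. ,  -0. ,  16.9]), 'ft_force': array([ 0.3, -0.7,  0.2]), 'wrist_torque': array([ 0.1, -0. , -0. ]), 'grip_force': 0.0, 'finger_gap': 85.31814288227568}
```

View pics/a.png

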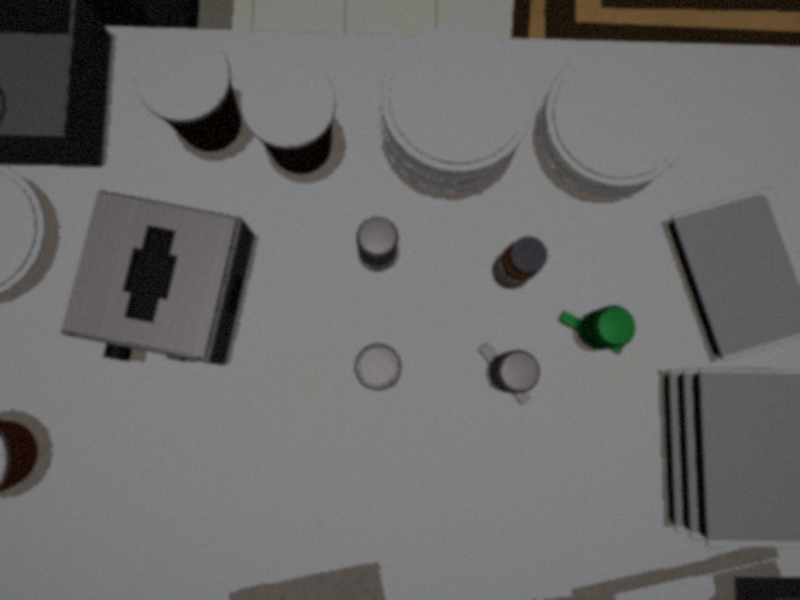

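View pics/b.png

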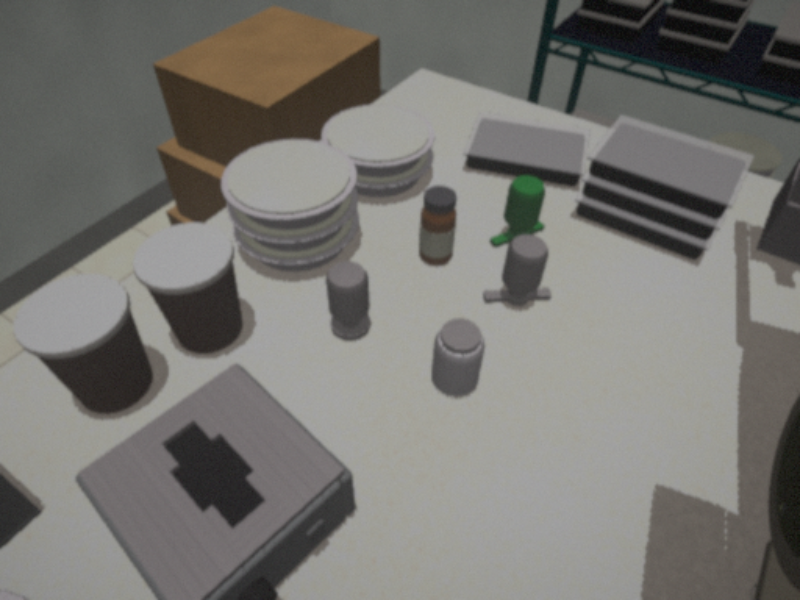

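The top picture shows the steel lugged cup at about (517,372), with lug ends at (484,348) and (523,400). Its green look-alike is at (606,328). The slot is at (150,273), with ends at (159,228) and (140,320). The network's weaker detection (0.66) is the right cup.

```bash
python3 - <<'E'
from h import *
np.set_printoptions(precision=1,suppress=True)
def tri(a,b):
    A=[];B=[]
    for n,uv in (("top",a),("side",b)):
        o,d=ray(n,uv); d/=np.linalg.norm(d); P=np.eye(3)-np.outer(d,d); A.append(P);B.append(P@o)
    return np.linalg.lstsq(np.vstack(A),np.hstack(B),rcond=None)[0]
print('cup',tri((328,235.2),(336.2,169.8)),'slot',tri((97.9,175.9),(133.6,300.3)))
k=.64
def ang(n,a,b,z):
    p,q=onz(n,np.array(a)*k,z),onz(n,np.array(b)*k,z); v=q-p; print(n,p,q,(p+q)/2,np.linalg.norm(v),np.degrees(np.arctan2(v[1],v[0]))%180)
ang('top',(484,348),(524,401),10); ang('side',(486,295),(549,294),8)
ang('top',(159,228),(140,320),100); ang('side',(181,428),(247,515),100)
for n in('top','side'):
  im=snapshot(n)
# slot from dark blob in both
  for d in masks_of(n,'coupler')[:1]:
    m=d['pixels'];ys,xs=np.nonzero(m)
    P=np.array([onz(n,(x,y),100)[:2] for x,y in zip(xs,ys)]);c=P.mean(0);w,v=np.linalg.eigh(np.cov((P-c).T));print(n,c,np.sqrt(w),np.degrees(np.arctan2(v[1,1],v[0,1]))%180,d['conf'])
  p=proj(n,(590,186,100));u,v=p.astype(int);g=cv2.cvtColor(im,cv2.COLOR_BGR2GRAY);
  _,lab=cv2.connectedComponents((cv2.GaussianBlur(g,(3,3),0)<75).astype(np.uint8));m=lab==lab[v,u];ys,xs=np.nonzero(m)
  P=np.array([onz(n,(x,y),100)[:2] for x,y in zip(xs,ys)]);c=P.mean(0);w,vv=np.linalg.eigh(np.cov((P-c).T));print('thr',g[v,u],m.sum(),c,np.sqrt(w),np.degrees(np.arctan2(vv[1,1],vv[0,1]))%180)
E
```

```text
cup [ 479.1 -269.9   65.6] slot [589.9 185.8 101.3]
top [ 510. -242.   10.] [ 438.5 -296.6   10. ] [ 474.3 -269.3   10. ] 89.93546884077662 37.42438613321204
side [ 513.9 -243.     8. ] [ 439.9 -296.2    8. ] [ 476.9 -269.6    8. ] 91.1650228107107 35.712606130361166
top [646.5 180.3 100. ] [530.8 196.3 100. ] [588.7 188.3 100. ] 116.80522158803801 172.12156716402922
side [649.  171.9 100. ] [533.8 198.8 100. ] [591.4 185.3 100. ] 118.31661496433914 166.85505648395258
top [588.4 186.2] [13.5 29.9] 171.1162626576815 0.91
thr 18 1483 [589.4 188.7] [14.3 31.5] 169.97922652411137
side [586.  188.9] [13.6 29.5] 170.40918498771663 0.79Traceback (most recent call last):
  File "<stdin>", line 22, in <module>
  File "h.py", line 9, in onz
    o,d=ray(n,uv,c); return o+d*(z-o[2])/d[2]
        ~~~^^^^^^^^
  File "h.py", line 7, in ray
    f,cx,cy,R,t=c or cam(n); d=R.T@np.array([(uv[0]-cx)/f,(uv[1]-cy)/f,1]); return -R.T@t,d
                     ~~~^^^
  File "h.py", line 4, in cam
    p=camera_params(n); f=192/np.tan(np.radians(p['vfov'])/2)
ValueError: time passes only in moves, steps and waits
```

{"api": "step_arm", "payload": {"targets": [{"dp":[0.12,-0.063,0],"angular":[0,0,-0.056],"fingers":0},{"dp":[0.24,-0.126,0],"angular":[0,0,-0.111],"fingers":0},{"dp":[0.36,-0.19,0],"angular":[0,0,-0.167],"fingers":0},{"dp":[0.48,-0.253,0],"angular":[0,0,-0.222],"fingers":0},{"dp":[0.6,-0.316,0],"angular":[0,0,-0.278],"fingers":0},{"dp":[0.72,-0.38,0],"angular":[0,0,-0.333],"fingers":0},{"dp":[0.84,-0.443,0],"angular":[0,0,-0.389],"fingers":0},{"dp":[0.95,-0.506,0],"angular":[0,0,-0.444],"fingers":0}]}}

```text
time: 1.8
tool_pos: [327.8, -421.1, 231.4]
tcp_rot: [180.0, 0.0, 97.2]
ft_force: [1.1, 0.0, -0.0]
finger_gap: 85.2
grip_force: 0.0
```

{"api": "step_arm", "payload": {"targets": [{"dp":[0.1,0.12,0.02],"angular":[0,0,-0.02],"fingers":0},{"dp":[0.2,0.25,0.04],"angular":[0,0,-0.04],"fingers":0},{"dp":[0.31,0.39,0.06],"angular":[0,0,-0.06],"fingers":0},{"dp":[0.42,0.53,0.08],"angular":[0,0,-0.08],"fingers":0},{"dp":[0.53,0.67,0.11],"angular":[0,0,-0.1],"fingers":0},{"dp":[0.61,0.78,0.13],"angular":[0,0,-0.12],"fingers":0},{"dp":[0.659,0.84,0.155],"angular":[0,0,-0.128],"fingers":0},{"dp":[0.659,0.84,0.155],"angular":[0,0,-0.128],"fingers":0}]}}

```text
time: 2.8
tool_pos: [478.2, -270.2, 199.7]
tcp_rot: [-180.0, -0.1, 119.9]
ft_force: [-1.2, 0.5, -0.6]
finger_gap: 85.4
grip_force: 0.0
```

```bash
python3 - <<'E'
from h import *
np.set_printoptions(precision=1,suppress=True)
s=sense();print(s['time'],s['tool_pos'],s['tcp_rot'],s['joint_pos'])
c=cam('wrist');im=snapshot('wrist')
for d in pinpoint('wrist','cup_center'): print(d['conf'],d['at'],onz('wrist',d['at'],66,c))
for p in ((479,-270,104),(518,-241,10),(440,-299,10)): q=proj('wrist',p,c);print(q);
cv2.imwrite('pics/c.png',im)
E
```

```text
2.8 [ 478.2 -270.2  199.7] [-180.    -0.1  119.9] [-34.8   0.6  95.7  -0.   83.7 -64.8]
0.6 [247.8, 286.7] [ 537.4 -389.    66. ]
[254.9 193.9]
[292.9 166.5]
[217.2 175.2]
```

View pics/c.png

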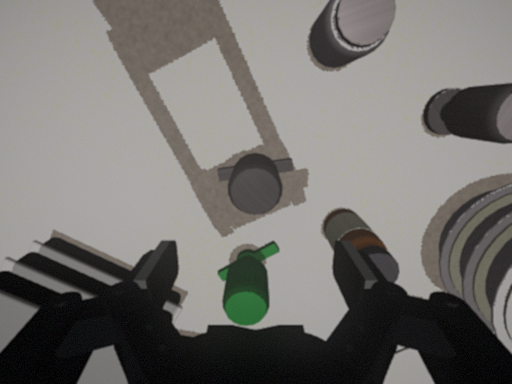

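The wrist view shows the steel cup's top at about (256,190) and its lug ends at (221,173) and (291,163). These match the projections from my estimate to within a few mm. The green cup, at (246,300), lies outside the finger path. I'll descend and grip.

{"api": "step_arm", "payload": {"targets": [{"dp":[0.005,0.005,0.11],"angular":[0,0,0],"fingers":0},{"dp":[0.005,0.005,0.25],"angular":[0,0,0],"fingers":0},{"dp":[0.005,0.005,0.39],"angular":[0,0,0],"fingers":0},{"dp":[0.005,0.005,0.53],"angular":[0,0,0],"fingers":0},{"dp":[0.005,0.005,0.65],"angular":[0,0,0],"fingers":0},{"dp":[0.005,0.005,0.725],"angular":[0,0,0],"fingers":0},{"dp":[0.005,0.005,0.725],"angular":[0,0,0],"fingers":0},{"dp":[0.005,0.005,0.725],"angular":[0,0,0],"fingers":0.2}], "newtons": 50}}

```text
time: 3.9
tool_pos: [479.1, -270.2, 56.5]
tcp_rot: [180.0, 0.1, 119.9]
ft_force: [0.5, 0.9, 0.3]
finger_gap: 70.0
grip_force: 0.0
```

{"api": "step_arm", "payload": {"targets": [{"dp":[0,0,0],"angular":[0,0,0],"fingers":0.3},{"dp":[0,0,0],"angular":[0,0,0],"fingers":0.4},{"dp":[0,0,0],"angular":[0,0,0],"fingers":1},{"dp":[0,0,0],"angular":[0,0,0],"fingers":1},{"dp":[0,0,0],"angular":[0,0,0],"fingers":1},{"dp":[0,0,0],"angular":[0,0,0],"fingers":1},{"dp":[0,0,0],"angular":[0,0,0],"fingers":1},{"dp":[0,0,0],"angular":[0,0,0],"fingers":1}], "newtons": 50}}

```text
time: 4.9
tool_pos: [479.6, -270.2, 56.8]
tcp_rot: [179.9, 0.1, 119.9]
ft_force: [-0.3, -0.5, 6.6]
finger_gap: 52.9
grip_force: 53.2
```

{"api": "step_arm", "payload": {"targets": [{"dp":[0,0,-0.03],"angular":[0,0,0],"fingers":1},{"dp":[0,0,-0.1],"angular":[0,0,0],"fingers":1},{"dp":[0,0,-0.2],"angular":[0,0,0],"fingers":1},{"dp":[0,0,-0.32],"angular":[0,0,0],"fingers":1},{"dp":[0,0,-0.44],"angular":[0,0,0],"fingers":1},{"dp":[0,0,-0.56],"angular":[0,0,0],"fingers":1},{"dp":[0,0,-0.65],"angular":[0,0,0],"fingers":1},{"dp":[0,0,-0.7],"angular":[0,0,0],"fingers":1}]}}

```text
time: 5.9
tool_pos: [478.9, -269.6, 196.8]
tcp_rot: [180.0, 0.1, 119.9]
ft_force: [0.1, 0.2, -1.6]
finger_gap: 52.4
grip_force: 52.6
```

{"api": "step_arm", "payload": {"targets": [{"dp":[0.04,0.04,0],"angular":[0,0,0.005],"fingers":1},{"dp":[0.12,0.11,0],"angular":[0,0,0.018],"fingers":1},{"dp":[0.23,0.22,0],"angular":[0,0,0.035],"fingers":1},{"dp":[0.36,0.34,0],"angular":[0,0,0.054],"fingers":1},{"dp":[0.49,0.47,0],"angular":[0,0,0.074],"fingers":1},{"dp":[0.62,0.59,0],"angular":[0,0,0.093],"fingers":1},{"dp":[0.74,0.7,0],"angular":[0,0,0.111],"fingers":1},{"dp":[0.85,0.81,0],"angular":[0,0,0.128],"fingers":1}]}}

```text
time: 6.9
tool_pos: [533.5, -39.2, 193.8]
tcp_rot: [-179.9, -0.1, 96.8]
ft_force: [-0.4, 0.1, -2.0]
finger_gap: 52.7
grip_force: 52.6
```

{"api": "step_arm", "payload": {"targets": [{"dp":[0.14,0.06,0],"angular":[0,0,0.018],"fingers":1},{"dp":[0.28,0.11,0],"angular":[0,0,0.037],"fingers":1},{"dp":[0.42,0.17,0],"angular":[0,0,0.056],"fingers":1},{"dp":[0.56,0.22,0],"angular":[0,0,0.074],"fingers":1},{"dp":[0.69,0.28,0],"angular":[0,0,0.093],"fingers":1},{"dp":[0.8,0.32,0],"angular":[0,0,0.111],"fingers":1},{"dp":[0.9,0.36,0],"angular":[0,0,0.124],"fingers":1},{"dp":[0.95,0.38,0],"angular":[0,0,0.128],"fingers":1}]}}

```text
time: 7.9
tool_pos: [586.0, 157.9, 193.8]
tcp_rot: [-179.9, 0.0, 73.9]
ft_force: [-0.3, -0.1, -1.8]
finger_gap: 52.3
grip_force: 52.7
```

```bash
python3 - <<'E'
from h import *
np.set_printoptions(precision=1,suppress=True)
s=sense();print(s['time'],s['tool_pos'],s['tcp_rot'],s['joint_pos'])
z=s['tool_pos'][2]-55
c=cam('wrist');im=snapshot('wrist')
for l,h in (('slot',100),('cup_center',z+66)):
  for d in pinpoint('wrist',l): print(l,d['conf'],d['at'],onz('wrist',d['at'],h,c))
b=snapshot('side')
for l,h in (('slot',100),('cup_center',z+66)):
  for d in pinpoint('side',l): print('side',l,d['conf'],d['at'],onz('side',d['at'],h))
cv2.imwrite('pics/d.png',cv2.resize(np.hstack([im,b]),(800,300)))
cv2.imwrite('pics/e.png',cv2.resize(b[100:384,30:410],(800,598)))
E
```

```text
7.9 [586.  157.9 193.8] [-179.9    0.    73.9] [10.2  9.8 86.7  0.  83.7 26.4]
slot 0.55 [248.9, 162.6] [588.9 188.7 100. ]
side slot 0.7 [136.1, 298.9] [592.7 183.6 100. ]
side cup_center 0.93 [135.2, 247.5] [589.  156.6 204.8]
side cup_center 0.57 [336.8, 131.9] [ 475.5 -213.6  204.8]
```

View pics/d.png

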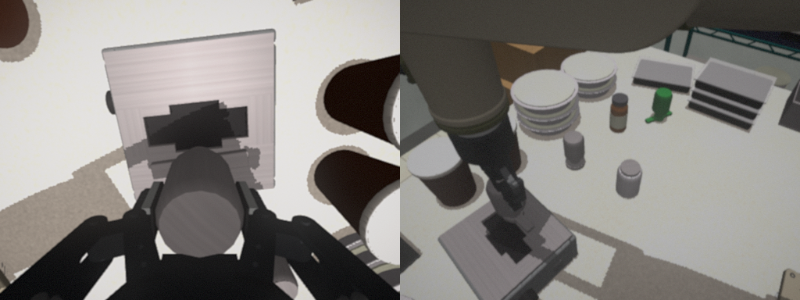

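The wrist half shows the slot at about (197,124) and the cup's bar just below it at about y=157. I'll enlarge that part to compare the two angles.

```bash
python3 - <<'E'
import cv2
im=cv2.imread('pics/d.png')
from h import *
c=cam('wrist');w=snapshot('wrist');np.save('w.npy',w)
cv2.imwrite('pics/f.png',cv2.convertScaleAbs(cv2.resize(w[110:260,150:350],(800,600),interpolation=cv2.INTER_CUBIC),alpha=1.6,beta=15))
E
```

```text
(no output)
```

View pics/f.png

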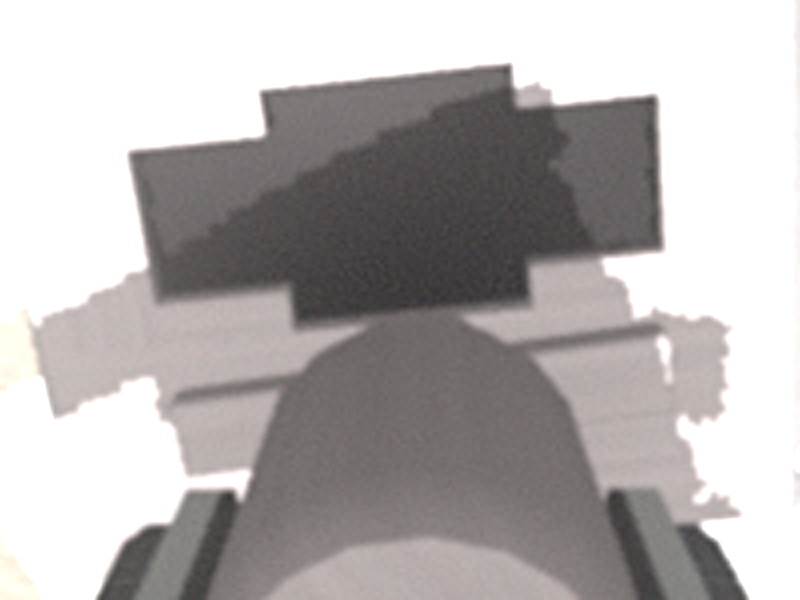

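```bash
python3 - <<'E'
from h import *
np.set_printoptions(precision=1,suppress=True)
c=cam('wrist'); print(-c[3].T@c[4], c[3][2])
f=lambda p,z:onz('wrist',(150+p[0]/4,110+p[1]/4),z,c)
a=lambda v:np.degrees(np.arctan2(v[1],v[0]))
S=[f(p,100) for p in((131,152),(655,97),(663,248),(158,300))]
print(np.mean(S,0),a(S[0]-S[1]),a(S[3]-S[2]),np.linalg.norm(S[0]-S[1]),np.linalg.norm(S[0]-S[3]))
for z in (139,149):
  p,q=f((175,400),z),f((660,328),z); print(z,p,q,(p+q)/2,np.linalg.norm(p-q),a(p-q))
E
```

```text
[608.9 231.6 339. ] [-0.1 -0.3 -1. ]
[591.5 187.9 100. ] 169.6949067570533 169.8377069115477 116.53200168923848 34.51382343978092
139 [539.5 169.  139. ] [636.1 156.6 139. ] [587.8 162.8 139. ] 97.36360865946035 172.71887414205082
149 [543.  172.1 149. ] [634.7 160.4 149. ] [588.8 166.2 149. ] 92.49568358415114 172.71887414205082
```

{"api": "step_arm", "payload": {"targets": [{"dp":[0.05,-0.008,0],"angular":[0,0,0.006],"fingers":1},{"dp":[0.1,-0.017,0],"angular":[0,0,0.012],"fingers":1},{"dp":[0.149,-0.025,0.01],"angular":[0,0,0.016],"fingers":1},{"dp":[0.149,-0.025,0.06],"angular":[0,0,0.016],"fingers":1},{"dp":[0.149,-0.025,0.11],"angular":[0,0,0.016],"fingers":1},{"dp":[0.149,-0.025,0.16],"angular":[0,0,0.016],"fingers":1},{"dp":[0.149,-0.025,0.2],"angular":[0,0,0.016],"fingers":1},{"dp":[0.149,-0.025,0.22],"angular":[0,0,0.016],"fingers":1}]}}

```text
time: 9.25
tool_pos: [590.1, 186.1, 150.3]
tcp_rot: [-179.9, 0.0, 70.9]
ft_force: [0.7, 0.2, -2.0]
finger_gap: 52.0
grip_force: 52.7
```

```bash
python3 - <<'E'
from h import *
np.set_printoptions(precision=1,suppress=True)
s=sense();print(s['time'],s['tool_pos'],s['tcp_rot'],s['joint_pos'],s['ft_force'])
w=snapshot('wrist')
cv2.imwrite('pics/g.png',cv2.convertScaleAbs(cv2.resize(w[100:310,110:390],(800,600),interpolation=cv2.INTER_CUBIC),alpha=1.6,beta=15))
E
```

```text
9.25 [590.1 186.1 150.3] [-179.9    0.    70.9] [12.8 13.2 87.4 -0.  79.5 31.8] [ 0.7  0.2 -2. ]
```

View pics/g.png

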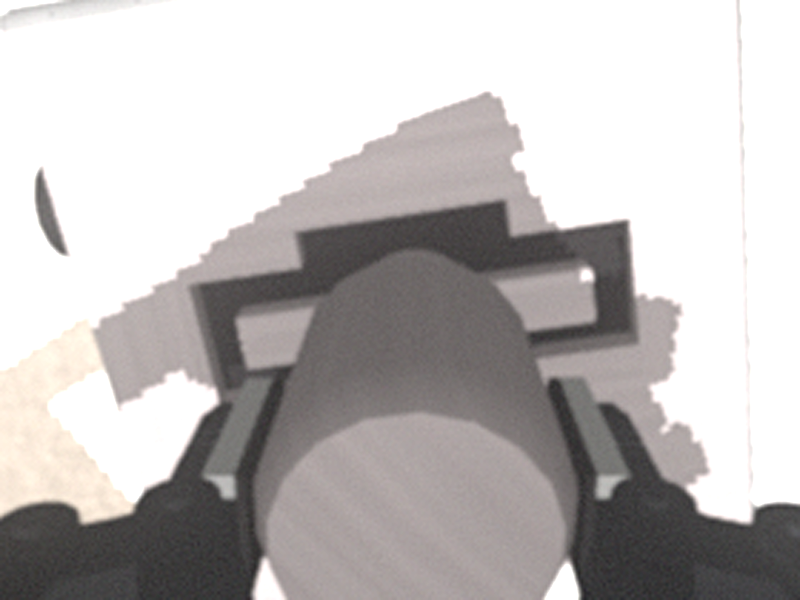

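The lugs are centred inside the slot, with clear gaps on both sides, and lined up with it. I'll press down now.

{"api": "step_arm", "payload": {"targets": [{"dp":[0,0,0.02],"angular":[0,0,0],"fingers":1},{"dp":[0,0,0.04],"angular":[0,0,0],"fingers":1},{"dp":[0,0,0.06],"angular":[0,0,0],"fingers":1},{"dp":[0,0,0.075],"angular":[0,0,0],"fingers":1},{"dp":[0,0,0.09],"angular":[0,0,0],"fingers":1},{"dp":[0,0,0.095],"angular":[0,0,0],"fingers":1},{"dp":[0,0,0.095],"angular":[0,0,0],"fingers":1},{"dp":[0,0,0.095],"angular":[0,0,0],"fingers":1}], "newtons": 80}}

```text
time: 10.3
tool_pos: [590.9, 186.6, 133.1]
tcp_rot: [179.9, -0.0, 71.0]
ft_force: [-3.3, -1.2, 5.4]
finger_gap: 52.1
grip_force: 84.5
```

Net force is about 7.4 N, so the plunger is down about 10 mm. I'll go slightly deeper and turn clockwise.

{"api": "step_arm", "payload": {"targets": [{"dp":[0,0,0.007],"angular":[0,0,0.01],"fingers":1},{"dp":[0,0,0.007],"angular":[0,0,0.04],"fingers":1},{"dp":[0,0,0.007],"angular":[0,0,0.08],"fingers":1},{"dp":[0,0,0.007],"angular":[0,0,0.12],"fingers":1},{"dp":[0,0,0.007],"angular":[0,0,0.16],"fingers":1},{"dp":[0,0,0.007],"angular":[0,0,0.2],"fingers":1},{"dp":[0,0,0.007],"angular":[0,0,0.235],"fingers":1},{"dp":[0,0,0.007],"angular":[0,0,0.25],"fingers":1}]}}

```text
time: 11.3
tool_pos: [590.5, 186.6, 131.6]
tcp_rot: [-180.0, -0.0, 25.8]
ft_force: [-2.5, -0.0, 5.7]
finger_gap: 52.1
grip_force: 84.6
```

{"api": "step_arm", "payload": {"targets": [{"dp":[0,0,0],"angular":[0,0,0.02],"fingers":1},{"dp":[0,0,0],"angular":[0,0,0.06],"fingers":1},{"dp":[0,0,0],"angular":[0,0,0.1],"fingers":1},{"dp":[0,0,0],"angular":[0,0,0.14],"fingers":1},{"dp":[0,0,0],"angular":[0,0,0.18],"fingers":1},{"dp":[0,0,0],"angular":[0,0,0.21],"fingers":1},{"dp":[0,0,0],"angular":[0,0,0.222],"fingers":1},{"dp":[0,0,0],"angular":[0,0,0.222],"fingers":1}]}}

```text
time: 12.3
tool_pos: [590.5, 186.7, 131.6]
tcp_rot: [-180.0, -0.0, -14.0]
ft_force: [-4.6, -0.2, 5.9]
finger_gap: 52.1
grip_force: 84.6
```

```bash
python3 - <<'E'
from h import *
np.set_printoptions(precision=1,suppress=True)
s=sense();print(s['time'],s['tool_pos'],s['tcp_rot'],s['joint_pos'],s['ft_force'],s['wrist_torque'])
w=snapshot('wrist')
cv2.imwrite('pics/i.png',cv2.convertScaleAbs(cv2.resize(w[100:310,110:390],(800,600),interpolation=cv2.INTER_CUBIC),alpha=1.6,beta=15))
E
```

```text
12.3 [590.5 186.7 131.6] [-180.   -0.  -14.] [ 12.8  14.1  88.4   0.   77.5 116.8] [-4.6 -0.2  5.9] [ 0.1  0.7 -0. ]
```

View pics/i.png

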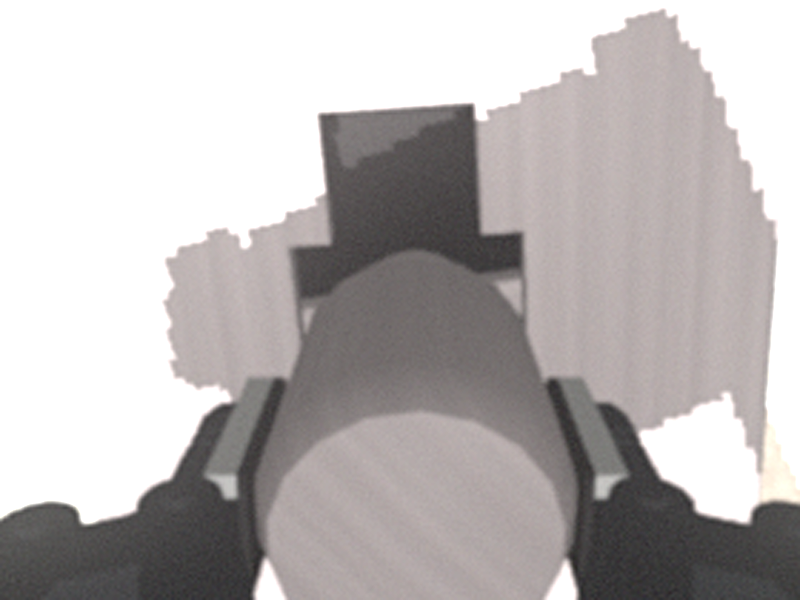

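The bar is now crosswise to the slot, with its ends hidden under the deck, and the cup has turned with the gripper. I'll ease up until the lugs bear, then release.

{"api": "step_arm", "payload": {"targets": [{"dp":[0,0,-0.01],"angular":[0,0,0],"fingers":1},{"dp":[0,0,-0.02],"angular":[0,0,0],"fingers":1},{"dp":[0,0,-0.026],"angular":[0,0,0],"fingers":1},{"dp":[0,0,-0.026],"angular":[0,0,0],"fingers":0.4},{"dp":[0,0,-0.026],"angular":[0,0,0],"fingers":0.2},{"dp":[0,0,-0.026],"angular":[0,0,0],"fingers":0},{"dp":[0,0,-0.026],"angular":[0,0,0],"fingers":0},{"dp":[0,0,-0.026],"angular":[0,0,0],"fingers":0}], "newtons": 20}}

```text
time: 13.35
tool_pos: [590.5, 186.4, 135.9]
tcp_rot: [180.0, 0.0, -14.0]
ft_force: [0.7, -0.2, 0.5]
finger_gap: 85.5
grip_force: 0.0
```

{"api": "step_arm", "payload": {"targets": [{"dp":[0,0,-0.05],"angular":[0,0,0],"fingers":0},{"dp":[0,0,-0.13],"angular":[0,0,0],"fingers":0},{"dp":[0,0,-0.23],"angular":[0,0,0],"fingers":0},{"dp":[0,0,-0.34],"angular":[0,0,0],"fingers":0},{"dp":[0,0,-0.45],"angular":[0,0,0],"fingers":0},{"dp":[0,0,-0.55],"angular":[0,0,0],"fingers":0},{"dp":[0,0,-0.6],"angular":[0,0,0],"fingers":0},{"dp":[0,0,-0.6],"angular":[0,0,0],"fingers":0}]}}

```text
time: 14.35
tool_pos: [591.0, 186.5, 257.3]
tcp_rot: [-180.0, -0.1, -14.0]
ft_force: [0.2, 0.3, -0.7]
finger_gap: 85.1
grip_force: 0.0
```

```bash
python3 - <<'E'
from h import *
s=sense();print(s['time'],s['tool_pos'],s['ft_force'],s['qd'])
w=snapshot('wrist');c=cam('wrist')
for d in pinpoint('wrist','cup_center'): print(d['conf'],d['at'],onz('wrist',d['at'],148,c))
cv2.imwrite('pics/j.png',cv2.convertScaleAbs(cv2.resize(w[60:300,90:410],(800,600)),alpha=1.6,beta=15))
E
```

```text
14.35 [590.9644028  186.54951729 257.25370896] [ 0.1875496   0.34912376 -0.66202398] [ 0.02883943  1.07771614  1.85639709 -0.00896295 -0.75005086 -0.00346737]
```

View pics/j.png

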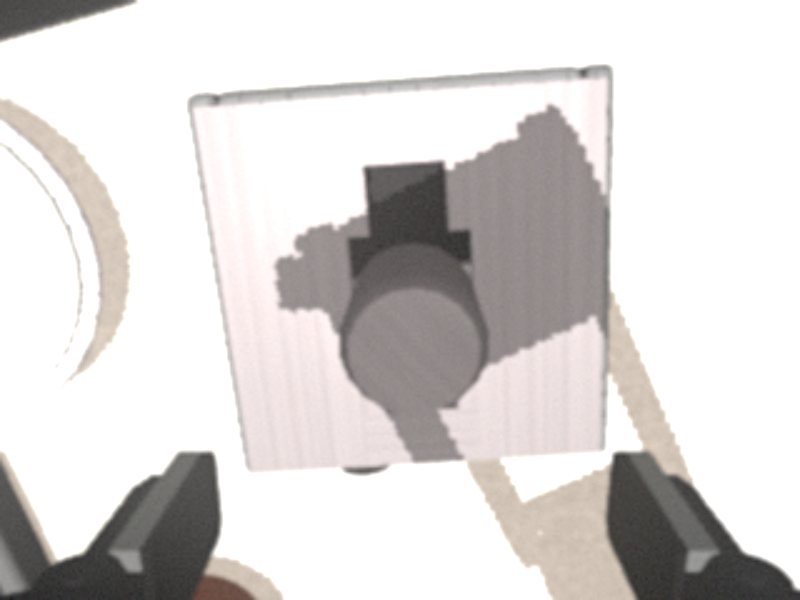

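The cup stands upright over the slot at about (415,340), no lugs are visible on the deck, and the gripper is clear of it.

```bash
python3 -c "
from bench import hand_in; print(hand_in())"
```

```text
the job is handed in; nothing more can be done
None
```

I lowered the lugged steel cup into the slot, pressed it down, turned it about 85° clockwise and released it. The last wrist picture shows it upright over the slot with no lugs visible on the deck and the gripper clear; I handed the job in just after 14 s on the clock, and the hand-in call returned no verdict.

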